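# Shim the glass cell tight in its bench clamp and hold it

## Task

The clamp's follower cannot reach the glass cell: stand spacer plates upright in the channel between cell and follower, one at a time, until the follower, pushed by its handle, closes the gap and squeezes the stack against the end stop. Finish while still holding the follower by its handle with the fingers, pushed so that its pad spring is about half squeezed, touching neither spacers nor cell; the program ends in that hold, nothing is let go. Be gentle with the glass and leave the other glassware, bottles and the weight where they stand.

Things in the scene. Friction and masses are not known exactly. Their poses are not given: they have to be found in the camera images.
- clamp: Fixed aluminium bench clamp for glass cells: base plate 90 (x) by 210 (y) by 10 mm, origin at the centre of its underside on the bench, z up. Its y axis runs along the channel from the follower towards the end stop (closing direction). Two low steel rails 12 mm high (tops 22 mm above the bench) bound the channel, inner faces at x = -22 and +22 mm; the channel floor is 10 mm above the bench. Nothing stands higher than the rails beside the channel.
- follower (a joint): Travel of the sliding follower along the clamp's +y, in m: 0 fully back (as it starts), 0.030 at the end of its travel, where it meets a hard stop. It slides with about 1.5 N of friction and does not lock: let go, the squeezed spring pushes it back.
- handle (a point): Centre of the grip part of the pale wooden upright handle post on the follower: post 24 mm (clamp x) by 18 mm (clamp y), from 40 to 88 mm above the bench; this point is 66 mm above the bench. Below the post is the follower's dark block, 40 by 35 mm, top 41 mm above the bench.
- pad (a joint): How far the follower's spring-loaded front pad is pushed in, in m: 0 spring free, 0.016 spring fully squeezed (solid). Stiffness 1000 N/m, so 8 mm is 8 N.
- pad_face (a point): Middle of the front face (the one towards the end stop) of the follower's pad, an aluminium plate 36 mm wide (clamp x), 12 mm thick, its top 66 mm above the bench. Moves with follower and pad.
- stop: End stop: grey block 42 (x) by 25 (y) by 56 mm high, fixed on the clamp's floor, in a different place along the channel each time. Its origin is at the bottom middle of the face that looks to the follower, 10 mm above the bench; the block lies on its +y side; axes as the clamp's.
- cell: Closed empty glass cell with white lid, 40 (x) by 30 (y, along the channel) by 61 mm high, 0.12 kg or so, loose, standing on the channel floor up to 5 mm short of the end stop. Origin at the centre of its underside. With the cell against the stop and the follower fully back, the clear gap from cell to pad is 35 to 63 mm.
- spacer0: Plain aluminium spacer plate, one of four alike, 40 mm wide (x), 14 mm thick (y), 60 mm high, about 0.09 kg, loose, standing on its 40 by 14 mm edge on the bench. Origin at the centre of its underside. Its 40 mm width goes across the channel (2 mm play each side).
- spacer1: Plain aluminium spacer plate, one of four alike, 40 mm wide (x), 14 mm thick (y), 60 mm high, about 0.09 kg, loose, standing on its 40 by 14 mm edge on the bench. Origin at the centre of its underside. Its 40 mm width goes across the channel (2 mm play each side).
- spacer2: Plain aluminium spacer plate, one of four alike, 40 mm wide (x), 14 mm thick (y), 60 mm high, about 0.09 kg, loose, standing on its 40 by 14 mm edge on the bench. Origin at the centre of its underside. Its 40 mm width goes across the channel (2 mm play each side).
- spacer3: Plain aluminium spacer plate, one of four alike, 40 mm wide (x), 14 mm thick (y), 60 mm high, about 0.09 kg, loose, standing on its 40 by 14 mm edge on the bench. Origin at the centre of its underside. Its 40 mm width goes across the channel (2 mm play each side).
- beaker: Bystander, leave alone: small glass beaker, 52 mm across, 60 mm high, among the spacers; origin at the centre of its underside.
- weight: Bystander, leave alone: brass calibration weight, 32 mm across, 47 mm high, among the spacers; origin at the centre of its underside.
- flask0: Bystander, leave alone: conical flask, 84 mm across, 122 mm high; origin at the centre of its underside.
- flask1: Bystander, leave alone: conical flask, 84 mm across, 122 mm high; origin at the centre of its underside.
- cylinder: Bystander, leave alone: measuring cylinder, foot 68 mm across, 205 mm high; origin at the centre of its underside.
- washbottle: Bystander, leave alone: white plastic wash bottle, 60 mm across, 140 mm high; origin at the centre of its underside.
- jar: Bystander, leave alone: amber reagent jar, 56 mm across, 75 mm high; origin at the centre of its underside.

How it is judged:
By the outcome, as a careful person would: the job done as asked, in the order asked, and still so for the second after the job is handed in, while the arm keeps its last pose, push and grip.
It also fails if it takes over 72 s, if anything falls off the work surface, if the arm or the gripper's body presses on something with over 40 N, if the wrist force passes 120 N, or if a joint passes its speed limit or range.

## Robot

A 7-joint arm with a two-finger parallel gripper is mounted at the origin on the work surface. World frame = base frame: x ahead of the robot, y to its left, z up, the work surface at z = 0. Lengths are in m, angles in rad, forces in N, time in s.
With the tool pointing down it reaches from about 0.425 to 0.95 m from the base axis. Payload 4.7 kg.
Tool frame: the origin (TCP) lies on the centre line of the jaws, within the pads' length; the fingertips stand robot.nose_length ahead of it and the grasp point (between the pads) lies 8 mm behind it (robot.nose_length is the distance from the TCP to the fingertips, in m); z points along the fingers, x is the direction in which the jaws open and shut, and the axes are right-handed (so a half turn about z gives the same grasp; the last joint's range is limited). The gripper opens to 85 mm and grips with 20 to 120 N. Pads are 22 mm wide; open, the fingers measure 114 mm over their backs; the gripper's body (76 mm by 85 mm) begins 54 mm behind the grasp point. The pads swing forward as they close: fully open they stand 13 mm farther back than shut.
Start: joints at [1.109, 0.469, -0.049, 1.532, 0.024, 1.141, -0.082], TCP at [0.283, -0.613, 0.242] pointing down, gripper open.
Joint ranges: [-2.59, 2.59], [-0.33, 1.99], [-1.39, 1.29], [0.1, 2.45], [-1.04, 4.18], [0.21, 1.99], [-2.66, 2.66]. Speed limits (rad/s): [2.57, 2.57, 3.14, 3.14, 3.14, 3.14, 3.14].

## Interface

Orientations are given as [roll, pitch, yaw] about the fixed x, y, z axes, in that order (R = Rz(yaw) Ry(pitch) Rx(roll)).
In Python, from plant import robot gives the robot as it stands. Calls block until the motion is done:
- robot.goto(position, orientation): joint-space move of the TCP to a pose.
- robot.move_straight(position, vel=0.15, attitude=None, contact_N=None): straight line of the TCP; attitude=None keeps the orientation; vel is the mean speed in m/s. With contact_N (N) it stops when the force on the tool has changed by that much, and returns True; else False.
- robot.move_joints(angles): joint-space move.
- robot.grip(opening, strength=None): opening from 0.0 (shut) to 1.0 (fully open); strength is the grip in N (None keeps the last); returns when the fingers have stopped.
- robot.sleep(seconds).
- robot.inverse_kinematics(position, orientation): joint angles nearest the present ones, or None.
- robot.sense(): the state.
- robot.grab_frame(name): name is "side" or "top"; returns a dict with "image" (480x640x3 uint8, red, green, blue), "range_z" (480x640 float32, m along the optical axis (not along the pixel's ray), 0 where there is no reading), "fx", "fy", "cx", "cy" (pixels), "dist_coeffs" ([k1, k2, p1, p2, k3] as OpenCV has them; the pictures are not rectified), "R" (3x3) and "t" (3): a world point X has camera coordinates R X + t. Camera axes: x right, y down, z forward; pixel columns grow to the right and rows downward; lengths in m; the calibration is good to about 2 mm. A picture is of the moment at which its call begins.
A pose or a line that the arm cannot do raises robot.IKError and nothing moves.
- robot.close_job(): hands the job in, once; it reports no verdict.
The state is a dict: "t": time; "joint_pos": joint angles; "joint_velocities": joint speeds; "effort": joint torques, N m; "tcp_pos": TCP position; "tcp_rot": TCP orientation; "wrist_force": force on the tool from outside, world axes, zero at the start; "torque": the same for the moment, N m; "opening": opening from 0.0 (shut) to 1.0 (fully open).
Only numpy, scipy, OpenCV 4.12 (cv2) and the standard library are available. Lean on these libraries where they do the work, as an engineer would, in place of code of your own. Each camera call takes 0.05 s, during which the arm holds its last target.

## Working session

There is one attempt and no reset: what is moved stays moved. The work goes in short steps, each a Python script; the robot and the scene stay as the last script left them, time stands still between calls to the robot, and variables do not carry over. Pictures are saved under pics/ and viewed, and the job is handed in when it is done.

```bash
ls; mkdir -p pics
python3 - <<'E'
from plant import robot
import cv2,numpy as np,pickle
print(robot.nose_length, robot.sense())
for n in ("side","top"):
    f=robot.grab_frame(n); pickle.dump(f,open(f"{n}0.pkl","wb"))
    cv2.imwrite(f"pics/{n}0.png",f["image"][:,:,::-1])
    print(n,f["fx"],f["cx"],f["cy"],f["dist_coeffs"],f["R"],f["t"],"pos",-f["R"].T@f["t"])
E
```

```text
pics
0.011 {'t': 0.0, 'joint_pos': array([ 1.10910374,  0.46944692, -0.04859714,  1.53369035,  0.02410515,
        1.14098788, -0.08229377]), 'joint_velocities': array([ 1.91654282e-03,  6.26594901e-04,  2.19212613e-03, -6.45360832e-04,
       -1.20842189e-03,  2.18225682e-05, -9.77078221e-05]), 'effort': array([-5.31954756e-04, -5.10310543e+01, -4.63506812e-02, -2.37712598e+01,
        1.08572608e-02,  7.61256233e-03, -1.02465842e-05]), 'tcp_pos': array([ 0.28287638, -0.61225162,  0.24125922]), 'tcp_rot': array([ 3.14151790e+00,  1.94520006e-03, -1.13796192e+00]), 'wrist_force': array([-1.53351056, -0.13540225, -0.05979969]), 'torque': array([0.00601789, 0.01576787, 0.00361889]), 'opening': 1.0002136795286791}
side 487.37954022540885 320.31631900257304 239.20151468616197 [0.00851074 0.         0.         0.         0.        ] [[-0.73969343 -0.67252354  0.02378482]
 [-0.38678938  0.39596661 -0.83282917]
 [ 0.55067923 -0.62523798 -0.55301886]] [0.43181193 0.27575802 0.91356603] pos [-0.07701312  0.7524089   0.72460799]
top 524.1248300123199 319.9365277703601 236.98233622488164 [-0.11561527  0.          0.          0.          0.        ] [[-0.00759138 -0.99968272 -0.02401742]
 [-0.99391301  0.01018302 -0.10969608]
 [ 0.10990585  0.02303848 -0.99367496]] [0.03111762 0.58528289 1.13695853] pos [ 4.56998112e-01 -1.04599790e-03  1.19471783e+00]
```

View pics/side0.png

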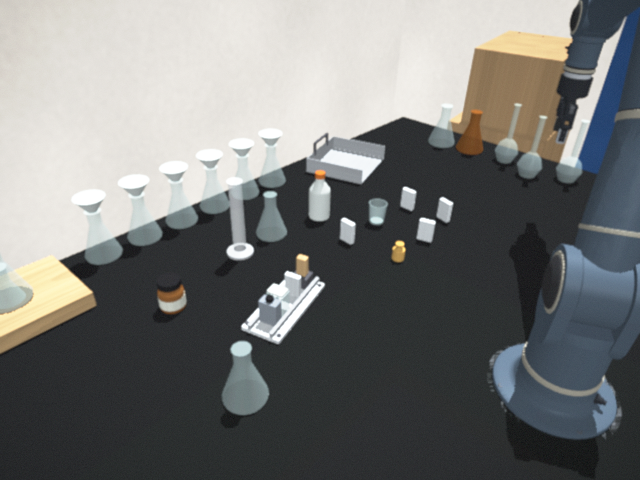

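View pics/top0.png

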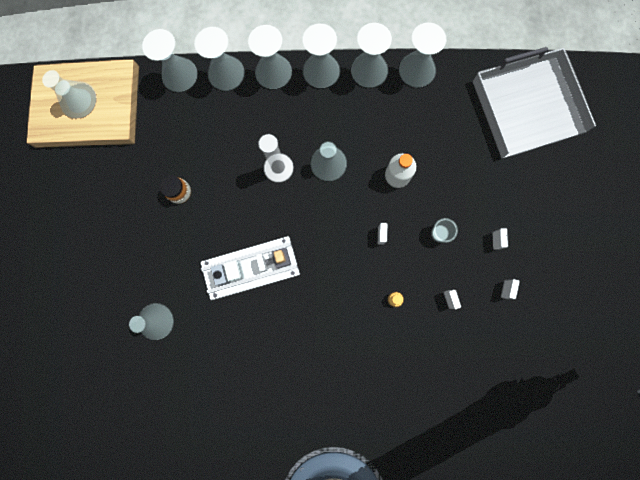

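The top view shows the clamp at about (250,268), with the stop on the left and the handle on the right. The four spacers are near (383,233), (500,238), (453,299) and (511,289). The beaker is at (445,231) and the weight at (396,299). I'll enlarge these areas.

Run:
```python
import cv2,numpy as np,pickle
f=pickle.load(open("top0.pkl","rb"));im=f["image"][:,:,::-1]
a=cv2.resize(im[225:310,190:310],None,fx=6,fy=6,interpolation=cv2.INTER_CUBIC);cv2.imwrite("pics/tclamp.png",a)
a=cv2.resize(im[210:320,365:535],None,fx=4.6,fy=4.6,interpolation=cv2.INTER_CUBIC);cv2.imwrite("pics/tsp.png",a)
f=pickle.load(open("side0.pkl","rb"));im=f["image"][:,:,::-1]
a=cv2.resize(im[245:345,235:335],None,fx=6,fy=6,interpolation=cv2.INTER_CUBIC);cv2.imwrite("pics/sclamp.png",a)
```

```text
(no output)
```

View pics/tclamp.png

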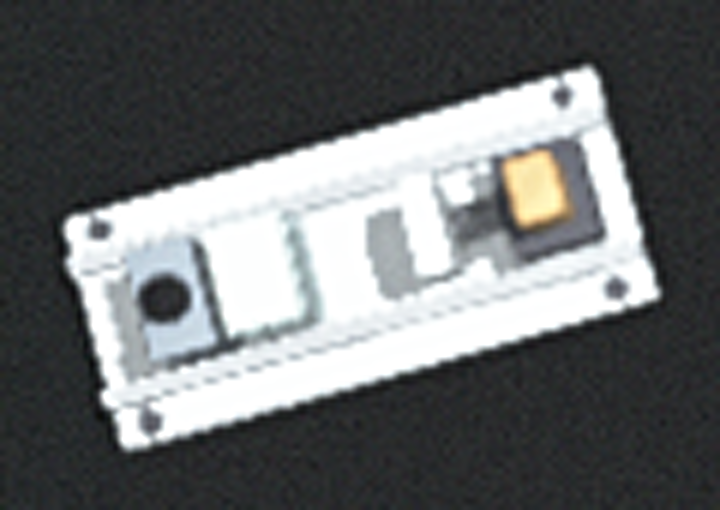

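View pics/tsp.png

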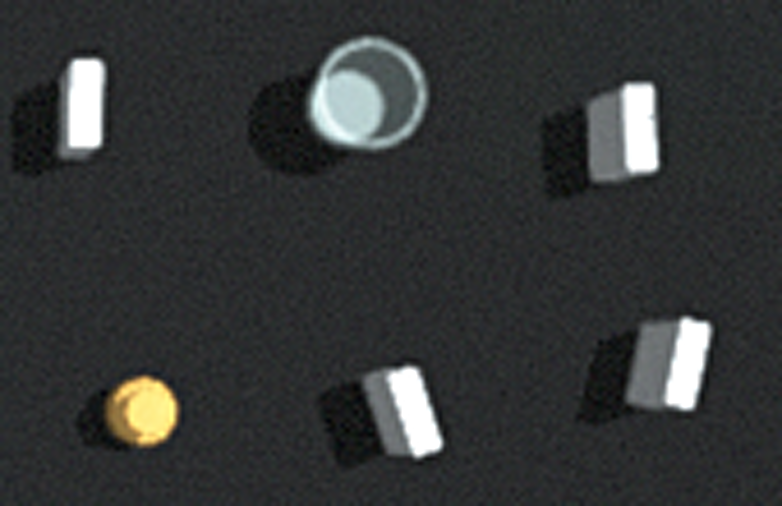

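View pics/sclamp.png

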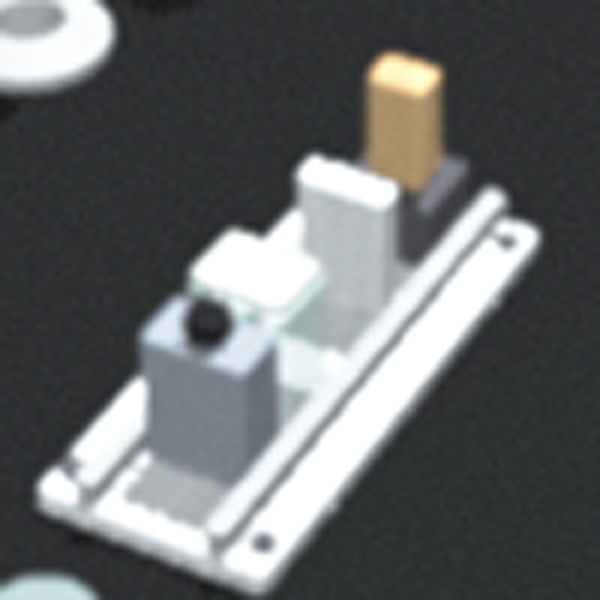

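```bash
cat > vis.py <<'E'
import cv2,numpy as np,pickle
def und(f,px):
    K=np.array([[f["fx"],0,f["cx"]],[0,f["fy"],f["cy"]],[0,0,1]])
    return cv2.undistortPoints(np.asarray(px,np.float64).reshape(-1,1,2),K,np.asarray(f["dist_coeffs"],float)).reshape(-1,2)
def ray(f,px,z):
    n=und(f,px); R=f["R"];c=-R.T@f["t"]
    d=np.c_[n,np.ones(len(n))]@R
    s=(z-c[2])/d[:,2]
    return c+s[:,None]*d
def proj(f,X):
    K=np.array([[f["fx"],0,f["cx"]],[0,f["fy"],f["cy"]],[0,0,1]])
    return cv2.projectPoints(np.asarray(X,float).reshape(-1,3),cv2.Rodrigues(f["R"])[0],f["t"],K,np.asarray(f["dist_coeffs"],float))[0].reshape(-1,2)
def contours(f,roi,lo,scale=6,hi=None):
    # roi x0,y0,x1,y1; upscaled threshold on min channel, contours in full pixel coords
    x0,y0,x1,y1=roi; im=f["image"][y0:y1,x0:x1].min(2)
    a=cv2.resize(im,None,fx=scale,fy=scale,interpolation=cv2.INTER_CUBIC)
    m=(a>lo).astype(np.uint8)
    cs=cv2.findContours(m,cv2.RETR_EXTERNAL,cv2.CHAIN_APPROX_NONE)[0]
    out=[]
    for c in cs:
        if cv2.contourArea(c)>40*scale: out.append(((c.reshape(-1,2)+.5)/scale-.5)+[x0,y0])
    return out
def rect(P):
    (c,s,a)=cv2.minAreaRect((P[:,:2]*1000).astype(np.float32))
    if s[0]<s[1]: s=s[::-1];a+=90
    return np.round(c,1),np.round(s,1),round((a+90)%180-90,1)  # angle of long side, mm/deg
E
python3 - <<'E'
from vis import *
t=pickle.load(open("top0.pkl","rb"));s=pickle.load(open("side0.pkl","rb"))
print("clamp plate top")
for c in contours(t,(190,225,310,310),110): print(rect(ray(t,c,.010)))
for lo in (150,190,215):
  print("spacers",lo)
  for roi in ((370,215,400,255),(488,222,515,255),(440,283,468,315),(497,275,525,305)):
    for c in contours(t,roi,lo): print(rect(ray(t,c,.060)))
for n,c in(("top",t),("side",s)):
    print(n, c["range_z"][c["range_z"]>0].min(), (c["range_z"]==0).mean())
# heightmap at top
R,tt=t["R"],t["t"]
v,u=np.mgrid[225:310:1,190:310:1];px=np.c_[u.ravel(),v.ravel()]
n=und(t,px);zz=t["range_z"][v.ravel(),u.ravel()]
P=(np.c_[n,np.ones(len(n))]*zz[:,None]-tt)@R
h=P[:,2].reshape(u.shape)
np.save("h.npy",h)
b=np.clip(h*1000/90*255,0,255).astype(np.uint8)
cv2.imwrite("pics/h.png",cv2.resize(b,None,fx=6,fy=6,interpolation=cv2.INTER_NEAREST))
E
```

```text
clamp plate top
(array([519. , 188.7]), array([216.1,  94.2]), -74.3)
spacers 150
(array([ 591.8, -112.3]), array([43. , 16.8]), -3.4)
(array([ 577.5, -377.4]), array([42.5, 16.2]), 0.7)
(array([ 445.3, -264.5]), array([42. , 16.1]), 17.1)
(array([ 465.2, -395.8]), array([42.6, 16. ]), -14.8)
spacers 190
(array([ 592. , -112.3]), array([41.8, 15.4]), -3.4)
(array([ 577.5, -377.6]), array([41.2, 14.9]), 0.5)
(array([ 445.3, -264.6]), array([40.8, 15. ]), 17.1)
(array([ 465.1, -395.8]), array([41.6, 14.9]), -14.8)
spacers 215
(array([ 592. , -112.4]), array([40.9, 14.7]), -2.6)
(array([ 577.5, -377.9]), array([40.4, 14.2]), -0.3)
(array([ 445.2, -264.6]), array([40. , 14.1]), 16.8)
(array([ 465.1, -395.8]), array([40.8, 14.2]), -14.8)
top 0.8966077 0.003961588541666667
side 0.7082416 0.003932291666666666
```

View pics/h.png

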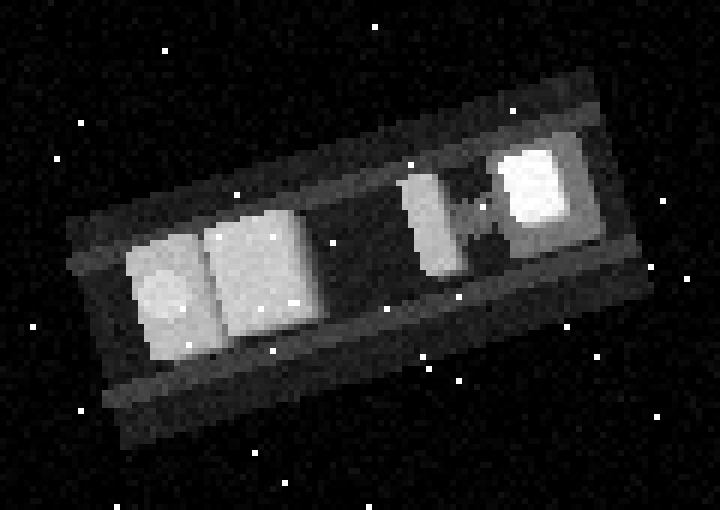

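The height map separates all the parts: stop, cell (nearly touching the stop), gap, pad and post. I'll express them in clamp coordinates.

```bash
cat >> vis.py <<'E'
def cloud(f,roi,k=3):
    x0,y0,x1,y1=roi
    v,u=np.mgrid[y0:y1,x0:x1]
    z=cv2.medianBlur(f["range_z"],k) if k else f["range_z"]
    zz=z[v.ravel(),u.ravel()]
    n=und(f,np.c_[u.ravel(),v.ravel()])
    P=(np.c_[n,np.ones(len(n))]*zz[:,None]-f["t"])@f["R"]
    return P[zz>0]
E
python3 - <<'E'
from vis import *
t=pickle.load(open("top0.pkl","rb"));s=pickle.load(open("side0.pkl","rb"))
yaw=np.radians(15.7);X=np.array([np.cos(yaw),np.sin(yaw)]);Y=np.array([-X[1],X[0]])
for nm,f,roi in(("top",t,(190,225,310,310)),("side",s,(235,245,335,345))):
    P=cloud(f,roi)
    print(nm,"bench z",np.median(P[P[:,2]<.006,2]))
    m=(P[:,2]>.004); print("plate",rect(P[m]))
    c=np.array([.519,.1887]); q=(P[:,:2]-c)
    y=q@Y*1000;x=q@X*1000;z=P[:,2]*1000
    for name,lo,hi,y0,y1 in(("post",84,93,-110,-40),("block",36,46,-110,-40),("pad",61,70,-40,0),("cell",67.5,76,0,60),("stop",62,67.4,40,110),("railtops",19,26,-90,90)):
        m=(z>lo)&(z<hi)&(y>y0)&(y<y1)
        if m.sum()<4: print(name,"none");continue
        print(name,m.sum(),"z",np.median(z[m]).round(1),"x c",np.percentile(x[m],[1,50,99]).round(1),"y",np.percentile(y[m],[1,50,99]).round(1), rect(P[m]))
E
```

```text
top bench z 0.00025670502370293635
plate (array([525. , 172.6]), array([246.3,  92.6]), -73.7)
post 90 z 88.0 x c [-9.7  1.4 12.2] y [-86.5 -78.1 -68.9] (array([541.2, 114.3]), array([22.3, 18.5]), 12.9)
block 188 z 40.8 x c [-18.6  -1.8  21.2] y [-94.8 -78.1 -41.8] (array([538.7, 123.8]), array([55. , 40.1]), -75.0)
pad 75 z 65.8 x c [-16.8   0.1  18. ] y [-39.7 -34.9 -30. ] (array([529. , 155.4]), array([35.8, 10. ]), 15.8)
cell 245 z 70.8 x c [-16.9   0.9  19.3] y [14.9 30.2 58.3] (array([509.7, 224.3]), array([44.9, 38.7]), -73.3)
stop 151 z 65.5 x c [-19.8  -1.8  21.6] y [43.7 58.7 73.7] (array([504.1, 245.1]), array([41.8, 30.7]), 15.9)
railtops 547 z 21.9 x c [-29.  -20.7  30.7] y [-88.5  -1.   88.5] (array([519.8, 189. ]), array([180.1,  60.4]), -74.1)
side bench z -0.001524500101391937
plate (array([529.6, 184.5]), array([464.2, 202.8]), -38.3)
post 43 z 85.8 x c [-11.4  -1.8   8.7] y [-86.5 -77.5 -71. ] (array([539. , 112.4]), array([20.5, 15.7]), 14.1)
block 97 z 39.5 x c [-21.  -12.1  18.7] y [-97.1 -71.3 -60.3] (array([536.4, 110.4]), array([40.6, 35.5]), -2.1)
pad 63 z 64.2 x c [-17.5  -2.3  16.7] y [-39.8 -32.9 -27.9] (array([528.1, 156.1]), array([36.1, 11.8]), 14.8)
cell 149 z 69.5 x c [-17.2  -0.4  17.1] y [15.8 31.3 59.4] (array([508.9, 224.8]), array([44.2, 35.2]), -75.8)
stop 174 z 64.3 x c [-21.3  -6.1  19.6] y [40.7 59.9 73.1] (array([502.7, 243.3]), array([42.2, 32.7]), 15.8)
railtops 359 z 20.5 x c [-30.2 -22.4  28.8] y [-87.8  26.9  88. ] (array([518.5, 188.9]), array([178.6,  60.1]), -74.5)
```

```bash
cat > h.py <<'E'
from plant import robot
import numpy as np
from vis import *
yawc=np.radians(15.75)
C=np.array([.5195,.1888]);XC=np.array([np.cos(yawc),np.sin(yawc)]);YC=np.array([-XC[1],XC[0]])
def w(x,y,z): # clamp mm -> world m
    p=C+XC*x/1000+YC*y/1000
    return [p[0],p[1],z]
def loc(p): # world -> clamp mm
    q=np.asarray(p[:2])-C
    return (q@XC*1000).round(2),(q@YC*1000).round(2)
def st(msg=""):
    s=robot.sense();F=s["wrist_force"]
    print(msg,"t%.2f"%s["t"],"tcp",s["tcp_pos"].round(4),"loc",loc(s["tcp_pos"]),"yaw%.2f"%np.degrees(s["tcp_rot"][2]),"Fc",round(float(F[:2]@XC),2),round(float(F[:2]@YC),2),round(float(F[2]),2),"op%.3f"%s["opening"],flush=True)
    return s
def down(a): return [np.pi,0,a]
def snap(name):
    for n in("top","side"):
        f=robot.grab_frame(n);pickle.dump(f,open(f"{n}{name}.pkl","wb"))
        cv2.imwrite(f"pics/{n}{name}.png",f["image"][:,:,::-1])
E
python3 - <<'E'
from h import *
a=np.radians(-3)
robot.goto([.592,-.1123,.13],down(a)); st("above")
robot.move_straight([.592,-.1123,.033],vel=.12); st("at")
robot.grip(0.0,30); st("gripped")
snap("1")
E
python3 - <<'E'
import cv2
cv2.imwrite('pics/s1c.png',cv2.resize(cv2.imread('pics/side1.png')[150:300,280:480],None,fx=4,fy=4,interpolation=cv2.INTER_CUBIC))
E
```

```text
above t2.24 tcp [ 0.5919 -0.1142  0.13  ] loc (np.float64(-12.55), np.float64(-311.31)) yaw-3.16 Fc 1.18 0.02 0.3 op1.002
at t3.20 tcp [ 0.5927 -0.1123  0.0337] loc (np.float64(-11.29), np.float64(-309.62)) yaw-3.00 Fc 0.2 -0.42 0.99 op1.000
gripped t3.68 tcp [ 0.5923 -0.1124  0.0336] loc (np.float64(-11.67), np.float64(-309.65)) yaw-3.00 Fc -0.12 -0.11 4.33 op0.460
```

View pics/s1c.png

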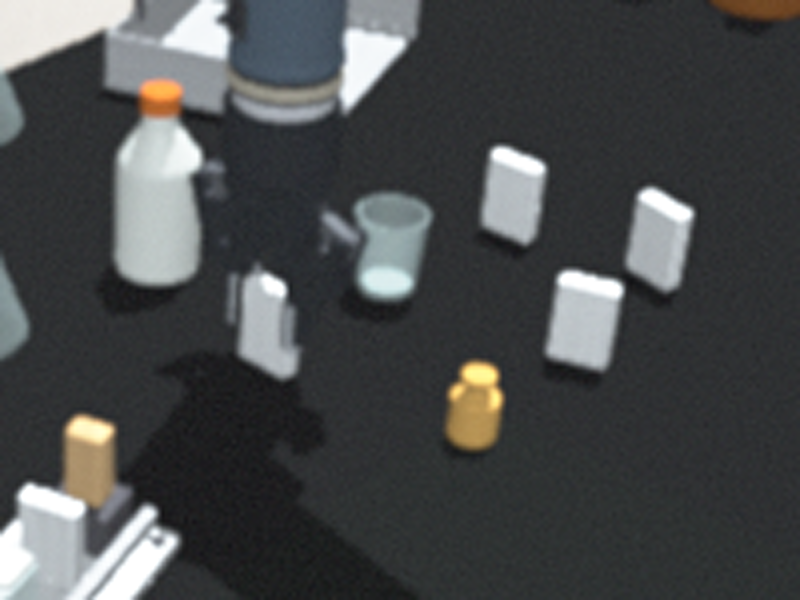

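The spacer is gripped between the fingers, around crop pixel (268,325), and upright. Next I'll carry it to the channel.

```bash
python3 - <<'E'
from h import *
robot.move_straight([.5923,-.1124,.15],vel=.2); st("lift")
robot.goto(w(0,3,.15),down(yawc)); st("over")
robot.move_straight(w(0,3,.062),vel=.15); st("z62")
r=robot.move_straight(w(0,3,.046),vel=.04,contact_N=5); st("z46 %s"%r)
snap("2")
E
python3 - <<'E'
import cv2
cv2.imwrite('pics/s2c.png',cv2.resize(cv2.imread('pics/side2.png')[215:345,215:345],None,fx=4.6,fy=4.6,interpolation=cv2.INTER_CUBIC))
E
```

```text
lift t4.52 tcp [ 0.5912 -0.1125  0.1486] loc (np.float64(-12.82), np.float64(-309.49)) yaw-3.01 Fc -0.09 0.34 -1.15 op0.461
over t5.71 tcp [0.5196 0.1897 0.1496] loc (np.float64(0.34), np.float64(0.8)) yaw15.57 Fc 0.16 -1.69 -0.75 op0.464
z62 t6.44 tcp [0.5194 0.1916 0.0625] loc (np.float64(0.63), np.float64(2.76)) yaw15.71 Fc -0.55 -0.12 -0.15 op0.467
z46 False t6.99 tcp [0.5185 0.1917 0.0458] loc (np.float64(-0.2), np.float64(3.1)) yaw15.76 Fc -0.09 -0.38 -2.18 op0.462
```

View pics/s2c.png

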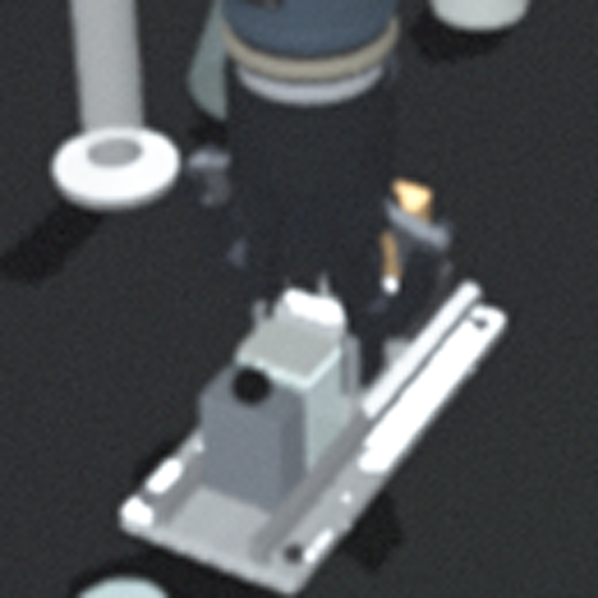

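The spacer is in the channel with about 2 mm to go and no contact so far. I'll find both rails with light touches, centre on them and set the spacer down.

Run:
```python
from h import *
r=robot.move_straight(w(4,3,.046),vel=.015,contact_N=3); a=st("+x %s"%r)
r2=robot.move_straight(w(-4,3,.046),vel=.015,contact_N=4); b=st("-x %s"%r2)
xa=loc(a["tcp_pos"])[0];xb=loc(b["tcp_pos"])[0];m=float(xa+xb)/2
print("centre",m)
if r and r2 and abs(m)<2.5:
    robot.move_straight(w(m,3,.046),vel=.03); st("centred")
```

```text
+x True t7.34 tcp [0.5199 0.1918 0.0454] loc (np.float64(1.16), np.float64(2.76)) yaw15.74 Fc -0.31 -0.01 -1.09 op0.464
-x True t7.65 tcp [0.5165 0.1908 0.0456] loc (np.float64(-2.37), np.float64(2.74)) yaw15.75 Fc 0.94 -0.83 -0.21 op0.467
centre -0.6050000000000001
centred t7.90 tcp [0.5178 0.1914 0.0457] loc (np.float64(-0.87), np.float64(3.0)) yaw15.74 Fc -0.3 -0.09 -1.84 op0.463
```

```bash
python3 - <<'E'
from h import *
r=robot.move_straight(w(-.6,3,.041),vel=.02,contact_N=4); s=st("floor %s"%r)
robot.grip(0.75,30); st("released")
p=s["tcp_pos"]
robot.move_straight([p[0],p[1],.15],vel=.15); st("up")
a=np.radians(17)
robot.goto([.4453,-.2646,.13],down(a)); st("above C")
snap("3")
E
python3 - <<'E'
import cv2
cv2.imwrite('pics/t3c.png',cv2.resize(cv2.imread('pics/top3.png')[225:310,190:310],None,fx=6,fy=6,interpolation=cv2.INTER_CUBIC))
E
```

```text
floor True t8.13 tcp [0.518  0.1916 0.0435] loc (np.float64(-0.67), np.float64(3.08)) yaw15.74 Fc -1.63 0.47 3.7 op0.463
released t8.49 tcp [0.5175 0.1911 0.0428] loc (np.float64(-1.28), np.float64(2.74)) yaw15.72 Fc -0.13 0.36 -0.29 op0.750
up t9.36 tcp [0.5174 0.1911 0.1492] loc (np.float64(-1.37), np.float64(2.75)) yaw15.72 Fc 0.49 -0.53 -0.59 op0.750
above C t11.05 tcp [ 0.4461 -0.2633  0.1301] loc (np.float64(-193.34), np.float64(-415.22)) yaw17.13 Fc 0.57 0.34 -0.35 op0.751
```

View pics/t3c.png

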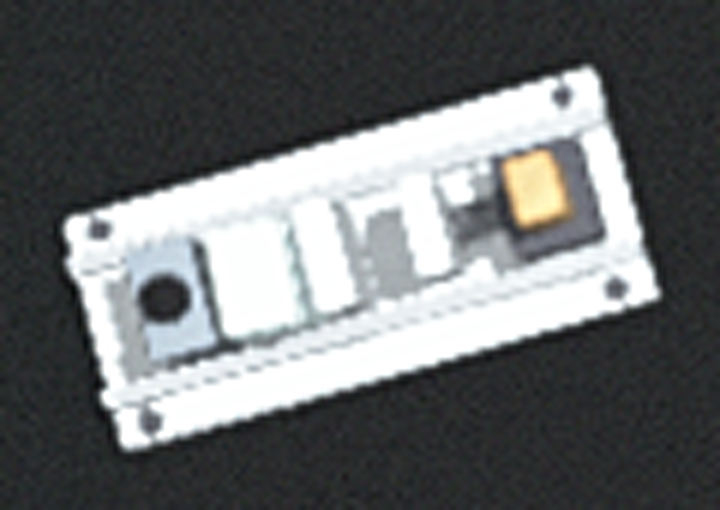

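View pics/side3.png

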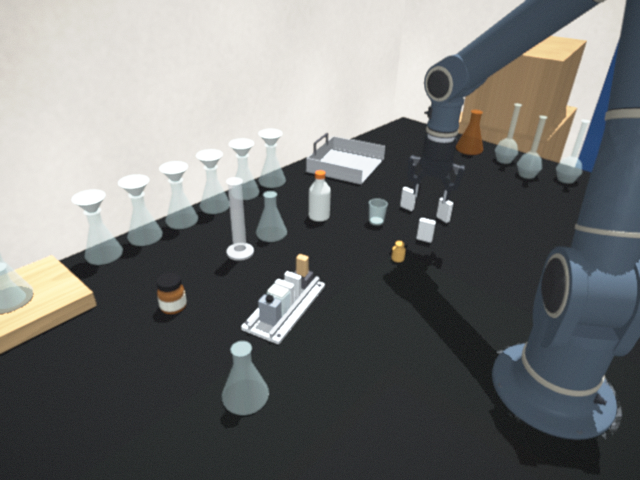

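Spacer 1 stands upright in the channel, at about (325,255) in the crop, just in front of the cell. I'll measure the free space before placing the second.

```bash
cat > gap.py <<'E'
from h import *
import sys
def chart(f,roi=(190,225,310,310)):
    P=cloud(f,roi,3); q=P[:,:2]-C; x=q@XC*1000+0.6;y=q@YC*1000;z=P[:,2]*1000
    m=abs(x)<14
    b=np.arange(-100,100,2)
    for i in b:
        k=m&(y>=i)&(y<i+2)
        if k.sum(): print(i,np.median(z[k]).round(0),end="; ")
    print()
chart(pickle.load(open(sys.argv[1],"rb")))
E
python3 gap.py top0.pkl; python3 gap.py top3.pkl
```

```text
-100 11.0; -98 11.0; -96 27.0; -94 40.0; -92 41.0; -90 42.0; -88 54.0; -86 86.0; -84 87.0; -82 88.0; -80 88.0; -78 88.0; -76 88.0; -74 88.0; -72 88.0; -70 85.0; -68 42.0; -66 42.0; -64 41.0; -62 40.0; -60 36.0; -58 34.0; -56 24.0; -54 15.0; -52 22.0; -50 12.0; -48 12.0; -46 26.0; -44 36.0; -42 64.0; -40 66.0; -38 67.0; -36 66.0; -34 66.0; -32 64.0; -30 62.0; -24 12.0; -22 11.0; -20 11.0; -18 10.0; -16 10.0; -14 10.0; -12 10.0; -10 10.0; -8 10.0; -6 10.0; -4 10.0; -2 10.0; 0 10.0; 2 10.0; 4 10.0; 6 10.0; 8 11.0; 10 12.0; 12 38.0; 14 68.0; 16 71.0; 18 71.0; 20 71.0; 22 71.0; 24 71.0; 26 71.0; 28 71.0; 30 71.0; 32 71.0; 34 71.0; 36 72.0; 38 71.0; 40 70.0; 42 68.0; 44 62.0; 46 58.0; 48 62.0; 50 65.0; 52 67.0; 54 69.0; 56 74.0; 58 75.0; 60 75.0; 62 75.0; 64 74.0; 66 68.0; 68 67.0; 70 66.0; 72 64.0; 84 13.0; 86 11.0; 88 10.0; 90 10.0; 92 10.0; 94 11.0; 96 11.0; 98 11.0; 
-100 10.0; -98 11.0; -96 33.0; -94 41.0; -92 41.0; -90 41.0; -88 53.0; -86 86.0; -84 87.0; -82 87.0; -80 87.0; -78 88.0; -76 88.0; -74 88.0; -72 86.0; -70 84.0; -68 43.0; -66 43.0; -64 43.0; -62 40.0; -60 37.0; -58 34.0; -56 33.0; -54 14.0; -52 31.0; -50 15.0; -48 13.0; -46 22.0; -44 38.0; -42 64.0; -40 66.0; -38 66.0; -36 66.0; -34 66.0; -32 64.0; -30 64.0; -24 13.0; -22 11.0; -20 9.0; -18 9.0; -16 9.0; -14 9.0; -12 10.0; -10 10.0; -8 11.0; -6 47.0; -4 70.0; -2 70.0; 0 70.0; 2 70.0; 4 70.0; 6 69.0; 8 68.0; 10 58.0; 12 59.0; 14 66.0; 16 69.0; 18 71.0; 20 72.0; 22 71.0; 24 70.0; 26 71.0; 28 70.0; 30 71.0; 32 71.0; 34 71.0; 36 71.0; 38 71.0; 40 70.0; 42 69.0; 44 64.0; 46 60.0; 48 64.0; 50 67.0; 52 68.0; 54 70.0; 56 69.0; 58 74.0; 60 75.0; 62 75.0; 64 74.0; 66 67.0; 68 67.0; 70 67.0; 72 64.0; 82 13.0; 84 13.0; 86 11.0; 88 10.0; 90 10.0; 92 11.0; 94 10.0; 96 10.0; 98 10.0;
```

```bash
python3 - <<'E'
from h import *
robot.move_straight([.4453,-.2646,.033],vel=.12); st("at")
robot.grip(0.0,30); st("gripped")
robot.move_straight([.4453,-.2646,.15],vel=.2); st("lift")
robot.goto(w(-.6,-17,.15),down(yawc)); st("over")
robot.move_straight(w(-.6,-17,.09),vel=.15); robot.sleep(.1); st("z90")
snap("4")
E
python3 - <<'E'
import cv2
cv2.imwrite('pics/s4c.png',cv2.resize(cv2.imread('pics/side4.png')[195:345,215:345],None,fx=4,fy=4,interpolation=cv2.INTER_CUBIC))
E
```

```text
at t12.11 tcp [ 0.4459 -0.2647  0.0335] loc (np.float64(-193.94), np.float64(-416.52)) yaw17.01 Fc 0.14 1.08 -0.69 op0.750
gripped t12.44 tcp [ 0.4458 -0.265   0.0338] loc (np.float64(-194.1), np.float64(-416.78)) yaw16.99 Fc 0.03 0.04 5.45 op0.463
lift t13.18 tcp [ 0.4442 -0.2644  0.1489] loc (np.float64(-195.46), np.float64(-415.76)) yaw16.99 Fc 0.11 -0.65 -0.92 op0.463
over t14.81 tcp [0.5239 0.1706 0.1496] loc (np.float64(-0.68), np.float64(-18.68)) yaw15.62 Fc -0.03 -0.42 -1.19 op0.464
z90 t15.46 tcp [0.5244 0.1726 0.0911] loc (np.float64(0.34), np.float64(-16.93)) yaw15.73 Fc 0.82 0.16 -0.97 op0.462
```

View pics/s4c.png

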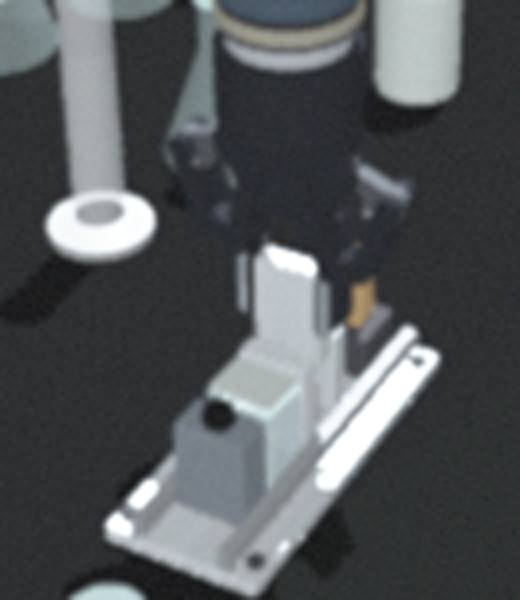

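The second spacer hangs straight above the gap, at about (285,300) in the crop. I'll lower it while watching for contact.

```bash
python3 - <<'E'
from h import *
r=robot.move_straight(w(-.6,-17,.048),vel=.06,contact_N=5); st("z48 %s"%r)
if not r:
    r=robot.move_straight(w(-.6,-17,.041),vel=.02,contact_N=4); s=st("floor %s"%r)
    if s["tcp_pos"][2]<.0455:
        robot.grip(0.75,30); st("released")
        p=s["tcp_pos"]
        robot.move_straight([p[0],p[1],.15],vel=.15); st("up")
        robot.goto(w(-.6,-150,.16),down(yawc)); st("away")
        snap("5")
E
python3 gap.py top5.pkl
python3 - <<'E'
import cv2
cv2.imwrite('pics/t5c.png',cv2.resize(cv2.imread('pics/top5.png')[225:310,190:310],None,fx=6,fy=6,interpolation=cv2.INTER_CUBIC))
cv2.imwrite('pics/s5c.png',cv2.resize(cv2.imread('pics/side5.png')[195:345,215:345],None,fx=4,fy=4,interpolation=cv2.INTER_CUBIC))
E
```

```text
z48 False t16.41 tcp [0.5237 0.1725 0.0481] loc (np.float64(-0.35), np.float64(-16.83)) yaw15.76 Fc 0.5 0.73 -0.72 op0.461
floor True t16.72 tcp [0.5241 0.1725 0.0439] loc (np.float64(0.01), np.float64(-16.91)) yaw15.75 Fc 0.61 0.92 4.2 op0.466
released t17.07 tcp [0.5232 0.1719 0.0428] loc (np.float64(-1.02), np.float64(-17.23)) yaw15.74 Fc 0.18 -0.71 -0.44 op0.754
up t17.94 tcp [0.5235 0.172  0.1492] loc (np.float64(-0.7), np.float64(-17.24)) yaw15.74 Fc -0.57 -0.39 0.56 op0.752
away t18.53 tcp [0.5592 0.0436 0.159 ] loc (np.float64(-1.24), np.float64(-150.49)) yaw15.67 Fc 0.02 1.39 0.14 op0.752
-100 469.0; -98 461.0; -90 52.0; -88 62.0; -86 82.0; -84 84.0; -82 87.0; -80 88.0; -78 88.0; -76 88.0; -74 87.0; -72 86.0; -70 86.0; -68 41.0; -66 41.0; -64 41.0; -62 40.0; -60 37.0; -58 34.0; -56 23.0; -54 24.0; -52 12.0; -50 26.0; -48 18.0; -46 24.0; -44 37.0; -42 63.0; -40 66.0; -38 66.0; -36 66.0; -34 66.0; -32 64.0; -30 62.0; -28 48.0; -26 54.0; -24 69.0; -22 71.0; -20 71.0; -18 71.0; -16 70.0; -14 70.0; -12 67.0; -10 52.0; -8 53.0; -6 60.0; -4 70.0; -2 70.0; 0 70.0; 2 70.0; 4 71.0; 6 69.0; 8 69.0; 10 57.0; 12 59.0; 14 66.0; 16 71.0; 18 71.0; 20 72.0; 22 72.0; 24 72.0; 26 71.0; 28 71.0; 30 71.0; 32 71.0; 34 71.0; 36 71.0; 38 71.0; 40 69.0; 42 68.0; 44 63.0; 46 61.0; 48 64.0; 50 67.0; 52 68.0; 54 68.0; 56 72.0; 58 75.0; 60 73.0; 62 75.0; 64 75.0; 66 71.0; 68 68.0; 70 66.0; 72 63.0; 74 62.0; 82 12.0; 84 11.0; 86 10.0; 88 10.0; 90 10.0; 92 10.0; 94 10.0; 96 10.0; 98 11.0;
```

View pics/t5c.png

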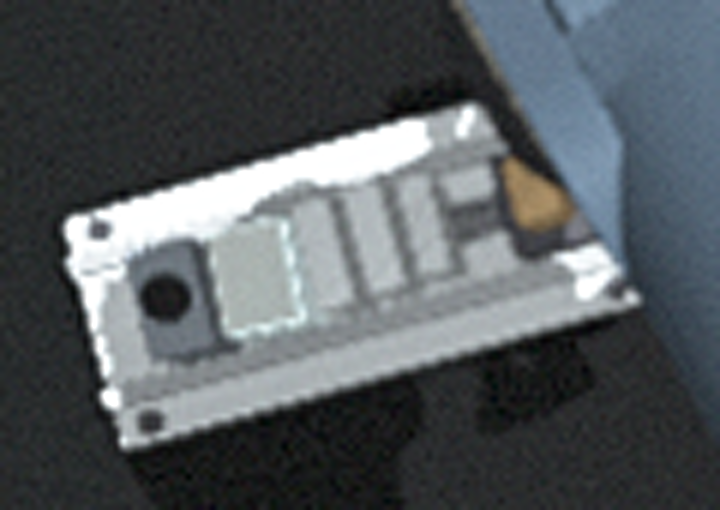

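View pics/s5c.png

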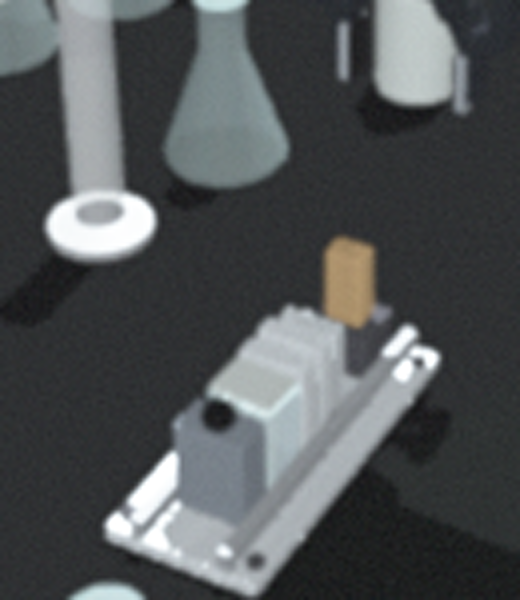

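Both spacers stand upright, with gaps of roughly 5 mm on either side. Now I'll take the handle with the jaws across the channel and push slowly, watching the force.

```bash
cat >> h.py <<'E'
def avg(msg="",n=12):
    L=[]
    for _ in range(n):
        s=robot.sense();L.append(np.r_[s["wrist_force"],s["tcp_pos"]]);robot.sleep(.02)
    a=np.mean(L,0);x,y=loc(a[3:5])
    print(msg,"t%.2f"%s["t"],"loc",x,y,"z%.4f"%a[5],"Fc %.2f %.2f %.2f"%(a[:2]@XC,a[:2]@YC,a[2]),"sd",np.std(np.array(L)[:,:3]@np.r_[YC,0]).round(2),"op%.3f"%s["opening"],flush=True)
    return a,y
E
python3 - <<'E'
from h import *
robot.goto(w(-.6,-78,.16),down(yawc)); st("over")
robot.move_straight(w(-.6,-78,.120),vel=.15)
r=robot.move_straight(w(-.6,-78,.060),vel=.08,contact_N=6); st("at %s"%r)
if not r:
    avg("free"); robot.grip(0.0,60); avg("gripped")
    snap("6")
E
python3 - <<'E'
import cv2
cv2.imwrite('pics/s6c.png',cv2.resize(cv2.imread('pics/side6.png')[195:345,215:345],None,fx=4,fy=4,interpolation=cv2.INTER_CUBIC))
E
```

```text
over t19.02 tcp [0.539  0.1169 0.1602] loc (np.float64(-0.79), np.float64(-74.44)) yaw16.12 Fc 0.46 -0.66 -0.39 op0.749
at False t20.34 tcp [0.5404 0.1139 0.0603] loc (np.float64(-0.23), np.float64(-77.8)) yaw15.76 Fc 0.09 -0.19 0.5 op0.748
free t20.52 loc -0.16 -77.9 z0.0605 Fc -0.09 -0.14 0.04 sd 0.35 op0.755
gripped t21.17 loc -0.53 -78.05 z0.0602 Fc -0.71 -0.32 3.70 sd 0.54 op0.275
```

View pics/s6c.png

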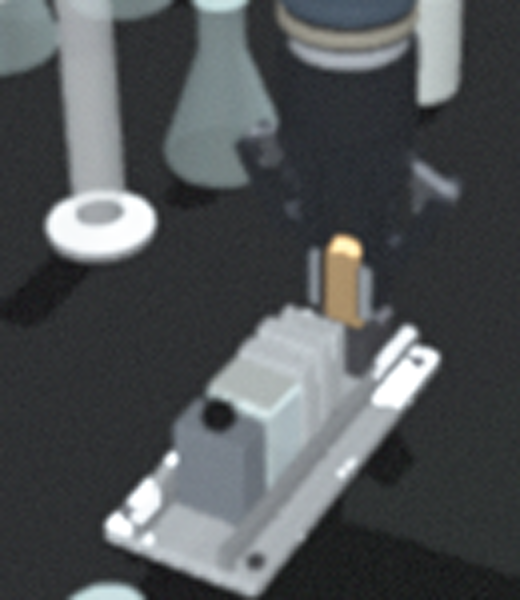

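The handle is held in the fingers, at about (345,280) in the crop, with the opening near 24 mm. Now I'll push in stages.

Run:
```python
from h import *
y0=-78.05
robot.move_straight(w(-.6,y0+8,.060),vel=.02); avg("8")
robot.move_straight(w(-.6,y0+14,.060),vel=.02); avg("14")
for d in (16,18,19,20,21,22):
    robot.move_straight(w(-.6,y0+d,.060),vel=.02); a,y=avg(str(d))
    if a[:2]@YC<-5: break
```

```text
8 t22.02 loc -0.52 -70.24 z0.0602 Fc -1.45 -1.14 5.56 sd 0.47 op0.272
14 t22.67 loc -0.52 -64.5 z0.0602 Fc -1.48 -1.33 5.35 sd 0.52 op0.273
16 t23.12 loc -0.51 -62.69 z0.0602 Fc -1.30 -2.03 5.68 sd 0.51 op0.273
18 t23.57 loc -0.51 -60.9 z0.0602 Fc -1.60 -2.29 5.64 sd 0.44 op0.272
19 t24.02 loc -0.51 -60.17 z0.0602 Fc -1.66 -2.90 5.68 sd 0.51 op0.271
20 t24.47 loc -0.5 -59.33 z0.0602 Fc -1.54 -3.12 6.33 sd 0.48 op0.271
21 t24.92 loc -0.51 -58.42 z0.0602 Fc -1.74 -3.12 6.28 sd 0.46 op0.271
22 t25.37 loc -0.5 -57.61 z0.0602 Fc -1.59 -3.78 6.47 sd 0.31 op0.268
```

```bash
python3 - <<'E'
from h import *
snap("7")
cv2.imwrite('pics/s7c.png',cv2.resize(cv2.imread('pics/side7.png')[195:345,215:345],None,fx=4,fy=4,interpolation=cv2.INTER_CUBIC))
cv2.imwrite('pics/t7c.png',cv2.resize(cv2.imread('pics/top7.png')[225:310,190:310],None,fx=6,fy=6,interpolation=cv2.INTER_CUBIC))
E
python3 gap.py top7.pkl
```

```text
-100 421.0; -98 422.0; -96 422.0; -94 422.0; -92 421.0; -90 421.0; -88 420.0; -86 420.0; -84 418.0; -82 419.0; -80 419.0; -78 416.0; -76 416.0; -74 418.0; -72 418.0; -70 418.0; -68 418.0; -66 419.0; -64 419.0; -62 415.0; -60 414.0; -58 414.0; -56 413.0; -54 412.0; -52 411.0; -50 410.0; -48 408.0; -46 401.0; -44 394.0; -42 394.0; -40 394.0; -38 393.0; -36 392.0; -34 393.0; -32 393.0; -30 392.0; -28 395.0; -26 398.0; -24 396.0; -22 398.0; -20 394.0; -18 395.0; -16 393.0; -14 390.0; -12 387.0; -10 385.0; -8 377.0; -6 376.0; -4 376.0; 30 74.0; 32 73.0; 34 71.0; 36 71.0; 38 72.0; 40 71.0; 42 70.0; 44 69.0; 46 66.0; 48 65.0; 50 66.0; 52 68.0; 54 71.0; 56 73.0; 58 74.0; 60 74.0; 62 75.0; 64 72.0; 66 68.0; 68 67.0; 70 67.0; 72 64.0; 74 62.0; 82 12.0; 84 13.0; 86 11.0; 88 10.0; 90 10.0; 92 11.0; 94 10.0; 96 11.0; 98 10.0;
```

View pics/s7c.png

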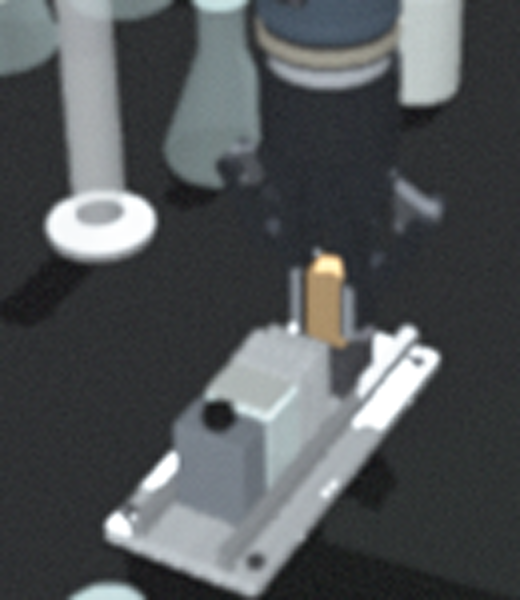

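View pics/t7c.png

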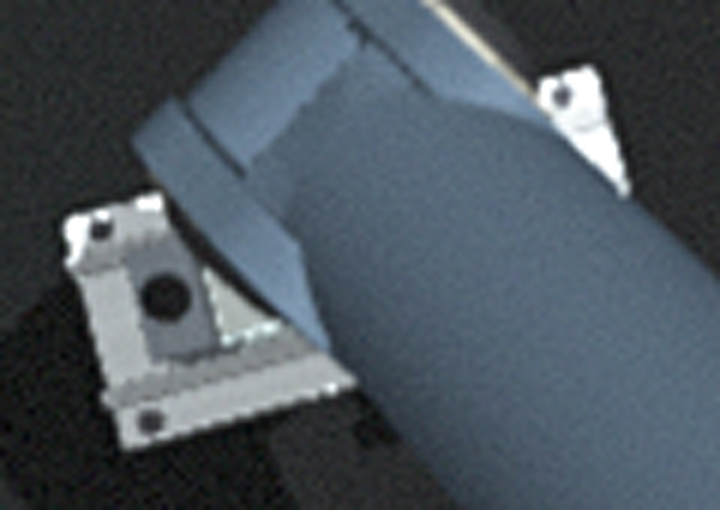

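The stack has closed up: the spacers touch each other and the cell, and the cell is at the stop (top crop, about (215,300)). The spring should start taking load now, so I'll carry on in steps.

Run:
```python
from h import *
y0=-78.05
for d in (23,24,25,26,27,28,29):
    robot.move_straight(w(-.6,y0+d,.060),vel=.015); a,y=avg(str(d),20)
    if a[:2]@YC<-8.2: break
    if y-y0>28: break
```

```text
23 t26.05 loc -0.5 -56.67 z0.0602 Fc -1.66 -3.87 6.34 sd 0.46 op0.269
24 t26.63 loc -0.5 -55.7 z0.0602 Fc -1.70 -3.82 6.24 sd 0.5 op0.271
25 t27.22 loc -0.5 -54.84 z0.0602 Fc -1.69 -4.07 6.62 sd 0.39 op0.270
26 t27.80 loc -0.5 -54.13 z0.0602 Fc -1.57 -4.68 6.83 sd 0.47 op0.275
27 t28.38 loc -0.5 -53.47 z0.0602 Fc -1.87 -5.31 6.96 sd 0.36 op0.274
28 t28.97 loc -0.5 -52.8 z0.0602 Fc -2.05 -5.91 6.97 sd 0.45 op0.269
29 t29.55 loc -0.5 -52.15 z0.0602 Fc -1.98 -6.87 7.42 sd 0.5 op0.272
```

The force now rises at about 1 N/mm, so the stack is seated. Sliding friction accounts for about 1.2 N, which puts the pad at roughly 5.6 mm. Half squeeze should come at about 9.2 N and 28.3 mm travel, still short of the 30 mm stop.

Run:
```python
from h import *
y0=-78.05
for d in (30,31,32,32.7,33.4):
    robot.move_straight(w(-.6,y0+d,.060),vel=.015); a,y=avg(str(d),20)
    if a[:2]@YC<-9.0 or y-y0>28.7: break
robot.sleep(.3); avg("settled",30)
snap("8")
cv2.imwrite('pics/s8c.png',cv2.resize(cv2.imread('pics/side8.png')[195:345,215:345],None,fx=4,fy=4,interpolation=cv2.INTER_CUBIC))
cv2.imwrite('pics/t8c.png',cv2.resize(cv2.imread('pics/top8.png')[225:310,190:310],None,fx=6,fy=6,interpolation=cv2.INTER_CUBIC))
```

```text
30 t30.13 loc -0.5 -51.47 z0.0602 Fc -2.05 -7.44 7.51 sd 0.44 op0.273
31 t30.72 loc -0.5 -50.81 z0.0602 Fc -2.21 -8.04 7.87 sd 0.28 op0.275
32 t31.30 loc -0.49 -50.14 z0.0602 Fc -2.19 -8.72 8.20 sd 0.53 op0.275
32.7 t31.88 loc -0.49 -49.75 z0.0602 Fc -2.26 -9.30 8.47 sd 0.39 op0.276
settled t32.68 loc -0.49 -49.75 z0.0602 Fc -2.27 -9.39 8.59 sd 0.31 op0.273
```

View pics/s8c.png

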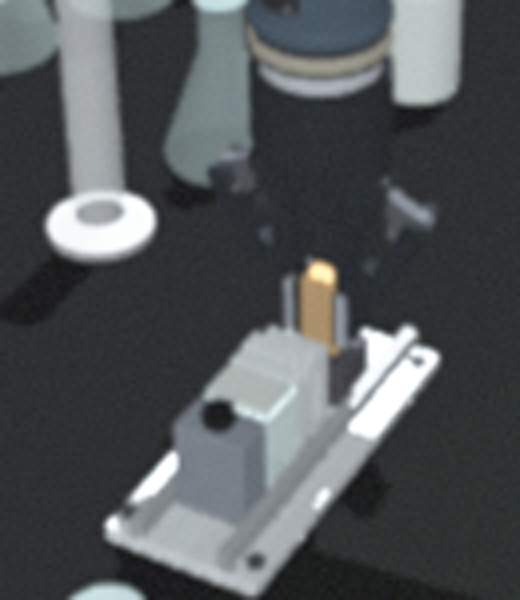

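View pics/t8c.png

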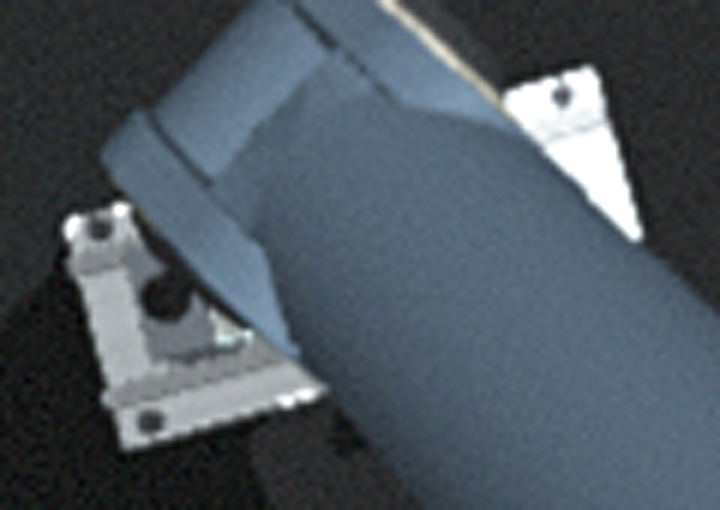

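Run:
```python
from h import *
for n in ("side0","side5","side6","side7","side8"):
    f=pickle.load(open(n+".pkl","rb"))
    P=cloud(f,(235,225,345,345),3);q=P[:,:2]-C;x=q@XC*1000;y=q@YC*1000;z=P[:,2]*1000+1.5
    a=(abs(x)<8)&(z>45)&(z<85)&(y>-95)&(y<-30)   # post front face points
    yp=y[a&(y<-35)]
    # post front face: dense cluster
    h,e=np.histogram(y[a],np.arange(-95,-30,1)); k=h.argmax()
    pf=np.median(y[a&(abs(y-e[k]-.5)<2)])
    pad=(abs(x)<16)&(z>63.5)&(z<67.5)&(y<10)&(y>-45)
    sp=(abs(x)<16)&(z>68.7)&(z<73)&(y<50)&(y>-45)
    print(n,"postface %.1f n%d"%(pf,h[k]),"pad med %.1f 5-95 %s n%d"%(np.median(y[pad]),np.percentile(y[pad],[5,95]).round(1),pad.sum()),"spacer/cell tops",np.percentile(y[sp],[1,99]).round(1))
```

```text
side0 postface -69.9 n44 pad med -33.3 5-95 [-40.7 -29.2] n56 spacer/cell tops [14.9 41.4]
side5 postface -70.1 n37 pad med -32.1 5-95 [-39.4   8.9] n71 spacer/cell tops [-21.6  41.3]
side6 postface -69.8 n49 pad med -32.1 5-95 [-41.1   8.9] n71 spacer/cell tops [-22.1  41.5]
side7 postface -49.3 n56 pad med -18.5 5-95 [-22.7 -14.7] n29 spacer/cell tops [-10.7  44.6]
side8 postface -41.5 n50 pad med -20.1 5-95 [-41.6 -12.6] n54 spacer/cell tops [-42.   46.5]
```

View pics/side8.png

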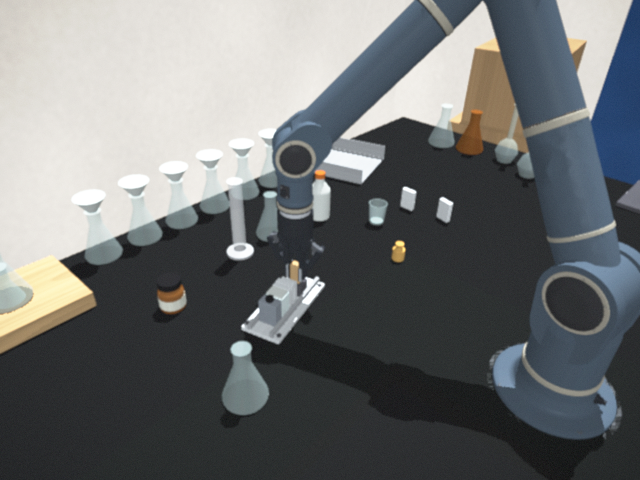

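The beaker (377,212), weight (399,252), flasks, cylinder, wash bottle, jar and the two unused spacers are all where they were. The clamp is held closed, so I'm handing in.

Run:
```python
from h import *
avg("final",10); robot.close_job()
```

```text
final t32.95 loc -0.49 -49.74 z0.0602 Fc -2.37 -8.98 8.42 sd 0.44 op0.272
the job is handed in; nothing more can be done
```

The clamp is closed on the glass cell with two spacer plates. I handed the job in at about 33 s, still holding the follower by its handle at 60 N grip and pushing.

I stood the two spacers upright in the channel one at a time, using light touches on both rails to centre the first. I then gripped the handle across the channel and pushed slowly until the stack was tight against the end stop.

**Last checks:**
- **Push force:** it held at 9.0–9.4 N. Taking off about 1.2–1.5 N of sliding friction, the pad is about 8 mm in, which is half squeezed.
- **Travel:** the follower moved about 28.3 mm by the tool position and 28.4 mm by the side camera, so the handle did not slip. It is about 1.7 mm short of its hard stop.
- **Stack:** the side and top pictures show it tight against the stop, with the fingers only on the handle. The other glassware, bottles and the weight had not moved, as far as the side picture shows.

**Disagreement:** the camera positions alone put the pad nearer 8.5 mm, give or take 0.7 mm, which still fits the force estimate. At the end the arm hid the pad and the handle end of the stack from the top camera. The tool also read about 8.5 N upward while gripping, with no visible effect.

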